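# Click the slim battery pack into the charger

### The job

Put the slim upright battery pack, foot down, into the charger's well and press it until its end clips snap and it stays fully home by itself. Feel for the click and stop pressing there: never push with more than about 20 N, nor bear on the pack with more than about 12 N once it is home. Leave the big pack, the screwdriver and the wooden offcut alone.

Things in the scene. Friction and masses are not known exactly. Their poses are not given: they have to be found in the camera images.
- pack: The slim battery pack: dark plastic block with a grey sleeve, standing upright, 64 (x) x 44 (y) x 80 (z) mm, about 0.3 kg. Grip it across its 44 mm (y) sides near the top. Origin: centre of its underside, z up. The same both ways round (half a turn about z).
- pack_top (a point): Centre of the pack's flat top face, 80 mm above its underside.
- big_pack: Bystander: a big low battery pack, 112 x 74 x 59 mm, too large for the well. Origin: centre of its underside.
- driver: Bystander: a screwdriver lying on the table. Origin: underside near its middle.
- offcut: Bystander: a plywood offcut, 110 x 60 x 22 mm. Origin: centre of its underside.
- charger: The charger's black plinth, 150 x 100 x 16 mm, fixed to the table, the grey bay standing on its middle. Origin: centre of its underside; x along the long side of the well, z up.
- bay: Grey open-topped bay of the charger, about 90 x 70 mm over its flared rim and end clips. Origin: centre of its underside, 22 mm above the table; axes as the charger's. It stands on a soft sprung mount: it sinks straight down about 0.5 mm per newton, at most 13 mm, and rises again when let go.
- bay_seat (a point): Where the centre of the pack's underside lies when clipped home: 6.5 mm above the bay's origin; moves with the bay. Pressing force grows to a peak of roughly 6 to 18 N (varies with friction) some 2 to 4 mm above home, then drops by several newtons as the clips snap over the lip; after that it only climbs again on the hard floor.
- bay_rim (a point): Centre of the well's mouth at rim height, 46 mm above the bay's origin; moves with the bay. The well is 66 (x) x 46 (y) mm, 1 mm clear of the pack on each side, its rim flared about 4 mm outward as a lead-in.
- pack_groove (a point): Point on the pack's axis 10.5 mm above its underside, level with the middle of its grooves. The lowest 3 mm is a foot lip of the full 64 x 44 mm; from 3 to 18 mm both ends (+x, -x) have a 5 mm deep groove for the charger's clips; above that it is a plain block.
- bay_clips (a point): Centre of the well 9.5 mm above the bay's origin, level with the flat underside of the two spring clips, one in each end wall (+x, -x). They reach 4.5 mm into the well; their tops slope from 17 down to 10.3 mm above the origin. A pack merely set in stops on these slopes, about 3 to 9 mm above home.
- bay_floor (a point): Centre of the well's hard floor, 5 mm above the bay's origin. A spring contact plate over it starts 10.5 mm above the origin and pushes the pack up with 4 N, rising to 5.4 N at the floor: more than the pack weighs. So a pack that has not clipped stands proud when let go, a clipped one stays down.

How it is judged:
On the way, in this order (a step that is already met when the one before it is completed fails the run):
1. the pack's foot is inside the mouth of the well (horizontal distance between pack and bay below 0.006 m and z of pack in the frame of bay below 0.04 m), for 0.1 s.
2. the pack is pressed home past the clips (horizontal distance between pack and bay below 0.004 m and z of pack in the frame of bay below 0.0078 m), for 0.2 s.
At the end, for the whole second after the job is handed in: The pack stands upright in the well (within 4 mm of its centre, lined up within about 5 degrees), held down by the clips: its underside is less than 7.8 mm above the bay's origin (home is 6.5 mm) and it is at rest (all of step 2 and angle between pack's own z axis and vertical below 0.06 rad and angle between the x axis of pack and the x axis of bay, either way round below 0.08 rad and linear speed of pack below 0.02 m/s); the robot touches nothing.
It fails at once if pushed too hard (shown by the bay's sinking): over about 22 N, or bearing on with over 13 N once home (z of bay in the frame of charger below 0.0092 m or (z of pack in the frame of bay below 0.0058 m and z of bay in the frame of charger below 0.01375 m and linear speed of pack below 0.01 m/s)).
It fails at once if the pack strikes the charger with over 50 N, or the robot itself loads it with over 25 N (contact force between pack and charger above 50 N or contact force between any of the arm, the fingers and charger above 25 N).
It fails at once if the big pack is disturbed (moved over 20 mm) (distance of big_pack from where it was at the start of the episode above 0.02 m).
It fails at once if the screwdriver is disturbed (moved over 20 mm) (distance of driver from where it was at the start of the episode above 0.02 m).
It fails at once if the offcut is disturbed (moved over 20 mm) (distance of offcut from where it was at the start of the episode above 0.02 m).
It also fails if it takes over 64 s, if anything falls off the work surface, if the arm or the gripper's body presses on something with over 40 N, if the wrist force passes 120 N, or if a joint passes its speed limit or range.

### The arm

A 6-joint arm with a two-finger parallel gripper is mounted at the origin on the work surface. World frame = base frame: x ahead of the robot, y to its left, z up, the work surface at z = 0. Lengths are in m, angles in rad, forces in N, time in s.
With the tool pointing down it reaches from about 0.375 to 0.9 m from the base axis. Payload 3.1 kg.
Tool frame: the origin (TCP) lies midway between the tips of the shut fingers; the grasp point (between the pads) lies robot.grip_depth behind it (robot.grip_depth is the distance from the TCP to the grasp point, in m); z points along the fingers, y is the line along which they close (so a half turn about z gives the same grasp; the last joint's range is limited). The gripper opens to 87 mm and grips with 3 to 60 N. Pads are 19 mm wide; open, the fingers measure 117 mm over their backs; the gripper's body (75 mm by 190 mm) begins 51 mm behind the grasp point.
Start: joints at [-1.353, 0.527, 1.433, -0, 1.181, -0.178], TCP at [0.241, -0.577, 0.223] pointing down, gripper open.
Joint ranges: [-3.08, 3.08], [-0.75, 2.2], [0.22, 2.44], [-1.43, 4.57], [0, 2.65], [-2.85, 2.85]. Speed limits (rad/s): [2.79, 2.79, 3.14, 3.14, 3.14, 3.14].

### API

Orientations are given as a unit quaternion [x, y, z, w].
In Python, from rig import robot gives the robot as it stands.
- The arm moves only by the tool advance, called after ">>>" as a command line: name --argument value ..., lists and objects as JSON in quotes. Schema: {"type":"object","properties":{"offsets":{"type":"object","properties":{"sx":{"type":"array","items":{"type":"number"},"minItems":1,"maxItems":20},"sy":{"type":"array","items":{"type":"number"},"minItems":1,"maxItems":20},"sz":{"type":"array","items":{"type":"number"},"minItems":1,"maxItems":20},"rz":{"type":"array","items":{"type":"number"},"minItems":1,"maxItems":20}},"additionalProperties":false,"required":["sx","sy","sz","rz"]},"jaw":{"type":"number"},"squeeze":{"type":"number"},"only":{"type":"string"},"quiet":{"type":"boolean"},"lines":{"type":"string"}},"required":["offsets"],"additionalProperties":false}. offsets is an object with one list for each field, all of the same length, 1 to 20, a row being the entries at one place: sx, sy, sz (the shift in m), rz (a turn about the tool's z in rad); each row shifts and turns the commanded pose from where the row before left it, along the tool's axes as they then stand; what a row does not reach is not made up. A row lasts 1/12 s, in which the tool goes at most 0.0417 m and 0.125 rad, less where a joint would pass 70% of its speed; a pose out of reach is approached as far as the arm can. jaw is the finger opening in m, set as the call begins (left out keeps the last). The fingers move at their own pace and stop on an object; squeeze is the grip in N (left out, the last holds). Time passes only in rows, so rows that do not move let the fingers close. The tool returns the time, the measured TCP pose, the force, the opening and the grip force at its end. only (a regular expression) keeps the lines of the reply that match it, lines (a string "A,B") keeps lines A to B, and quiet returns only ok. Input that does not fit is refused with a message, and nothing moves.
- robot.get_obs(): the state, without advancing time (a new reading comes with each control period).
- robot.camera(name): name is "side" or "top" or "wrist"; returns a dict with "img" (384x512x3 uint8, red, green, blue), "fx", "fy", "cx", "cy" (pixels), "xyz" and "attitude" of the camera in the world. Camera axes: x right, y down, z forward; pixel columns grow to the right and rows downward; lengths in m; the calibration is good to about 2 mm. A picture is of the moment at which its call begins. There is no depth.
- robot.hand_in(): hands the job in; it is judged then, once.
The state is a dict: "time": time; "q": joint angles; "joint_velocities": joint speeds; "joint_torque": joint torques, N m; "position": TCP position; "tool_rot": TCP orientation; "ft_force": force on the tool from outside, world axes, zero at the start; "moment": the same for the moment, N m; "grip_width": finger opening in m; "grip_force": force on a finger pad.
Only numpy, scipy, OpenCV 4.12 (cv2) and the standard library are available. Lean on these libraries where they do the work, as an engineer would, in place of code of your own. Each camera call takes 0.05 s, during which the arm holds its last target. There are 200 camera calls.

## Working session

There is one attempt and no reset: what is moved stays moved. The work goes in short steps, Python scripts to look and compute and a tool call to move; the robot and the scene stay as the last step left them, time stands still between calls to the robot, and variables do not carry over. Pictures are saved under pics/ and viewed, at most 10 in all, crops included, and the job is handed in when it is done.

```bash
ls; mkdir -p pics
```

Create h.py:
```python
import numpy as np, cv2
from scipy.spatial.transform import Rotation as R
from rig import robot
def snap(n,f):
    c=robot.camera(n); cv2.imwrite('pics/'+f,c['img'][:,:,::-1]); np.save('pics/'+f+'.npy',{k:v for k,v in c.items() if k!='img'},allow_pickle=True); return c
def ray(c,u,v):
    d=np.array([(u-c['cx'])/c['fx'],(v-c['cy'])/c['fy'],1.]); a=np.array(c['attitude'])
    M=R.from_quat(a).as_matrix() if a.size==4 else a.reshape(3,3)
    return np.array(c['xyz']),M@d
def at(c,u,v,z):
    o,d=ray(c,u,v); return o+d*(z-o[2])/d[2]
def load(f): return np.load('pics/'+f+'.npy',allow_pickle=True).item()
```

Run:
```python
from h import *
for n in('top','side','wrist'):
    c=snap(n,n+'0.png'); print(n,c['fx'],c['cx'],c['cy'],c['xyz'],c['attitude'])
o=robot.get_obs(); print(o, robot.grip_depth)
a=[cv2.imread(f'pics/{n}0.png') for n in('top','side')]
```

```text
pics
top 386.6828586109121 255.54004139310968 188.41084908943094 [0.469995   0.01079629 1.01383243] [-0.70150117  0.70775044 -0.06742056  0.04939516]
side 475.1378492544664 255.37182469266028 194.64584299441842 [ 0.45716471 -0.73542831  0.76708647] [ 0.90257114 -0.11303867  0.04616207 -0.41286398]
wrist 264.97040784899633 250.95813746440103 191.78881278376502 [ 0.30528916 -0.54869669  0.383478  ] [ 0.82512955 -0.54947859 -0.07367256  0.10865934]
{'time': 0.15, 'q': array([-1.35349207e+00,  5.28260439e-01,  1.43363363e+00,  9.61355916e-07,
        1.18138086e+00, -1.78504408e-01]), 'joint_velocities': array([-0.00136471, -0.00207747, -0.00362303,  0.00240002, -0.00102843,
        0.00029863]), 'joint_torque': array([ 2.65775116e-04, -4.40431988e+01, -1.76842368e+01,  6.34088041e-02,
        5.52411529e-02, -9.78585695e-05]), 'position': array([ 0.24087148, -0.57610184,  0.22178346]), 'tool_rot': array([ 9.80480459e-01,  1.96614755e-01, -1.58725862e-05, -8.40990796e-04]), 'ft_force': array([ 0.55856387,  0.3970429 , -0.05401356]), 'moment': array([ 0.05076386,  0.04348394, -0.01489346]), 'grip_force': 0.0, 'grip_width': 0.08701561283624813} 0.0187
```

View pics/top0.png

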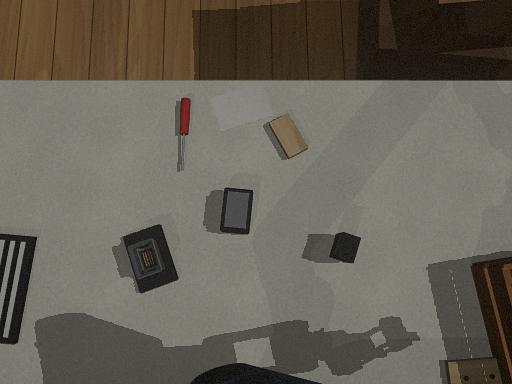

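View pics/side0.png

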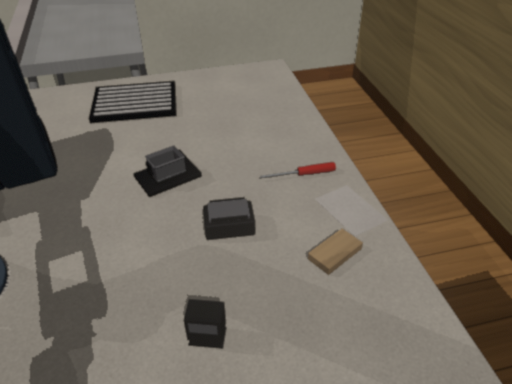

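The top view shows the slim pack at about (345,248), the charger at (150,258) with its bay at (148,258), the big pack at (237,211), the offcut at (288,136) and the driver at (184,130). In the side view the pack is at (205,322) and the bay at (166,165). Next I'll enlarge the pack and bay to get their corners.

Run:
```python
from h import *
t=cv2.imread('pics/top0.png');s=cv2.imread('pics/side0.png')
def crop(i,u,v,w,h,g=1.8):
    z=cv2.resize(i[v:v+h,u:u+w],(400,300),interpolation=cv2.INTER_CUBIC)
    z=np.clip(255*(z/255.)**(1/g),0,255).astype(np.uint8)
    for k in range(0,w,10):
        x=k*400//w; cv2.line(z,(x,0),(x,8 if (u+k)%50 else 16),(0,255,255),1)
    for k in range(0,h,10):
        y=k*300//h; cv2.line(z,(0,y),(8,y),(0,255,255),1)
    return z
m=np.vstack([np.hstack([crop(t,320,225,60,45),crop(t,110,215,80,60)]),np.hstack([crop(s,160,285,100,75),crop(s,120,135,100,75)])])
cv2.imwrite('pics/crop0.png',m)
c=load('top0.png'); print(at(c,345,248,.08),at(c,148,258,.068))
```

```text
[ 0.47927193 -0.22724959  0.08      ] [0.46078523 0.24489312 0.068     ]
```

View pics/crop0.png

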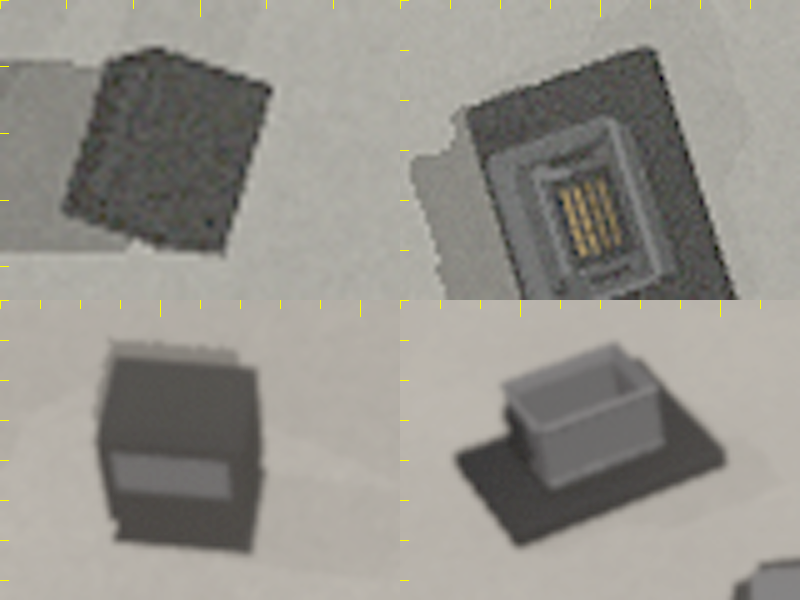

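The crop gives these pixel positions:
- **Pack in top view:** top face corners at about (361,238), (354,263), (343,232) and (336,258).
- **Pack in side view:** top corners (189,300), (224,302), (184.5,320), (226,326) and foot corners (189,345), (223,348).
- **Charger:** the plinth and rim corners are also clear in both views.

I'll fit the poses to these corners.

Create fit.py:
```python
from h import *
from scipy.optimize import least_squares
T=load('top0.png');S=load('side0.png')
def proj(c,P):
    M=R.from_quat(c['attitude']).as_matrix(); p=(np.asarray(P)-c['xyz'])@M
    return np.c_[c['fx']*p[:,0]/p[:,2]+c['cx'],c['fy']*p[:,1]/p[:,2]+c['cy']]
def box(p,a,b,z):
    c,s=np.cos(p[2]),np.sin(p[2]); L=np.array([[a,b],[a,-b],[-a,-b],[-a,b]])/2
    return np.c_[p[0]+c*L[:,0]-s*L[:,1],p[1]+s*L[:,0]+c*L[:,1],np.full(4,z)]
def fit(obs,p0):
    def f(p,per=False):
        r=[]
        for c,dim,px in obs:
            q=proj(c,box(p,*dim)); 
            r.append(np.array([q[np.argmin(((q-x)**2).sum(1))]-x for x in np.array(px,float)]))
        return r if per else np.concatenate(r).ravel()
    s=least_squares(f,p0,loss='soft_l1'); print(s.x.round(4),np.degrees(s.x[2]).round(2)); 
    for r in f(s.x,True): print(r.round(1).tolist())
    return s.x
pt=(T,(.064,.044,.08),[(360.8,238.2),(353.8,263),(343.3,232),(336,258)])
ps=(S,(.064,.044,.08),[(188.75,300.5),(224,302),(184.5,320),(225.75,325.75)]); pb=(S,(.064,.044,0),[(188.75,345),(223,348)])
p0=[.48,-.227,-.2]
for o in([pt],[ps,pb],[pt,ps,pb]): fit(o,p0)
print('charger')
ct=(T,(.15,.1,.016),[(160.4,224.4),(123.2,237),(178,278),(140,292)]); cs=(S,(.15,.1,.016),[(133.75,174.5),(149.5,196.5),(201.5,175)])
rs=(S,(.082,.062,.068),[(145.75,155.75),(173.75,145.75),(185,156.25),(156.25,167.5)]);rt=(T,(.082,.062,.068),[(127.4,246),(152.4,238),(164.4,270)])
for o in([ct],[cs],[rs],[rt],[ct,cs,rs,rt]): fit(o,[.46,.245,.3])
```

```bash
python3 fit.py
```

```text
[ 0.4798 -0.2357 -0.3233] -18.53
[[-0.0, -0.4], [-0.1, 0.5], [0.0, 0.2], [0.1, -0.2]]
[ 0.484  -0.2393 -0.3321] -19.03
[[0.2, -1.2], [0.9, -0.3], [-0.6, 0.5], [-4.4, -2.6]]
[[-0.0, 1.3], [0.9, 0.9]]
[ 0.4829 -0.2377 -0.3282] -18.8
[[0.8, -1.6], [0.6, -0.8], [0.9, -1.2], [0.8, -1.6]]
[[-0.6, -1.8], [0.1, -1.0], [-1.3, -0.0], [-5.1, -3.3]]
[[-0.7, 0.8], [0.2, 0.2]]
charger
[0.4617 0.2519 0.3364] 19.27
[[-0.1, -1.7], [-0.6, -1.0], [0.5, 1.1], [0.1, 1.2]]
[0.4648 0.2382 0.3301] 18.91
[[-0.5, 0.3], [-0.5, -0.2], [2.4, -0.2]]
[0.4646 0.2482 0.373 ] 21.37
[[-1.0, 0.1], [0.3, -1.1], [0.9, -0.0], [-0.3, 0.6]]
[0.4602 0.2504 0.3559] 20.39
[[0.5, 0.8], [0.2, -0.5], [-0.8, -0.2]]
[0.4625 0.2498 0.3548] 20.33
[[0.1, -2.2], [-0.2, -0.8], [1.8, 0.2], [1.6, 1.0]]
[[-1.8, -1.8], [-1.0, -2.9], [0.9, -3.3]]
[[-1.8, -0.4], [-0.2, -1.3], [-0.1, -0.0], [-1.5, 0.3]]
[[0.8, -0.2], [0.5, -1.5], [-0.5, -1.1]]
```

The pack is at about (0.481, -0.237) with yaw -18.7°. The bay is at about (0.462, 0.250) with yaw +20°. I'll move above the pack and turn to line up with it.

Add to h.py:
```python
def need(x,y,z,yaw=None):
    o=robot.get_obs(); M=R.from_quat(o['tool_rot']).as_matrix(); a=np.arctan2(M[1,0],M[0,0])
    d=M.T@(np.array([x,y,z])-o['position'])
    t=0 if yaw is None else (a-yaw+np.pi/2)%np.pi-np.pi/2
    print('tool d',d.round(4),'turn',round(t,4),'t',o['time'],'yaw',round(a,4),'pos',o['position'].round(4),'F',np.round(o['ft_force'],2))
```

```text
(no output)
```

>>> advance --offsets '{"sx":[0.0293,0.0293,0.0293,0.0293,0.0293,0.0293,0.0293,0.0293,0.0293,0.0293,0.0293,0.0293,0,0,0,0,0,0,0,0],"sy":[-0.0183,-0.0183,-0.0183,-0.0183,-0.0183,-0.0183,-0.0183,-0.0183,-0.0183,-0.0183,-0.0183,-0.0183,0,0,0,0,0,0,0,0],"sz":[0,0,0,0,0,0,0,0,0,0,0,0,0,0,0,0,0,0,0,0],"rz":[0,0,0,0,0,0,0,0,0,0,0,0,0.12,0.12,0.12,0.12,0.12,0.12,0,0]}' --jaw 0.087

```text
time: 1.82
position: [0.4806, -0.2383, 0.2224]
tool_rot: [0.987, -0.16, -0.0, -0.0]
ft_force: [0.5, 0.8, 0.4]
grip_width: 0.0868
grip_force: 0.0
```

Run:
```python
from h import *
need(.481,-.237,.22,-.326)
c=snap('wrist','wrist1.png')
from fit import proj,box
i=cv2.imread('pics/wrist1.png')
for z in(.08,0.): cv2.polylines(i,[proj(c,box([.481,-.237,-.326],.064,.044,z)).round().astype(int)],True,(0,255,255),1)
cv2.imwrite('pics/w1.png',i)
```

```text
tool d [-0.     -0.0014  0.0024] turn 0.005 t 1.8167 yaw -0.321 pos [ 0.4806 -0.2383  0.2224] F [0.48 0.79 0.38]
[ 0.4798 -0.2357 -0.3233] -18.53
[[-0.0, -0.4], [-0.1, 0.5], [0.0, 0.2], [0.1, -0.2]]
[ 0.484  -0.2393 -0.3321] -19.03
[[0.2, -1.2], [0.9, -0.3], [-0.6, 0.5], [-4.4, -2.6]]
[[-0.0, 1.3], [0.9, 0.9]]
[ 0.4829 -0.2377 -0.3282] -18.8
[[0.8, -1.6], [0.6, -0.8], [0.9, -1.2], [0.8, -1.6]]
[[-0.6, -1.8], [0.1, -1.0], [-1.3, -0.0], [-5.1, -3.3]]
[[-0.7, 0.8], [0.2, 0.2]]
charger
[0.4617 0.2519 0.3364] 19.27
[[-0.1, -1.7], [-0.6, -1.0], [0.5, 1.1], [0.1, 1.2]]
[0.4648 0.2382 0.3301] 18.91
[[-0.5, 0.3], [-0.5, -0.2], [2.4, -0.2]]
[0.4646 0.2482 0.373 ] 21.37
[[-1.0, 0.1], [0.3, -1.1], [0.9, -0.0], [-0.3, 0.6]]
[0.4602 0.2504 0.3559] 20.39
[[0.5, 0.8], [0.2, -0.5], [-0.8, -0.2]]
[0.4625 0.2498 0.3548] 20.33
[[0.1, -2.2], [-0.2, -0.8], [1.8, 0.2], [1.6, 1.0]]
[[-1.8, -1.8], [-1.0, -2.9], [0.9, -3.3]]
[[-1.8, -0.4], [-0.2, -1.3], [-0.1, -0.0], [-1.5, 0.3]]
[[0.8, -0.2], [0.5, -1.5], [-0.5, -1.1]]
```

View pics/w1.png

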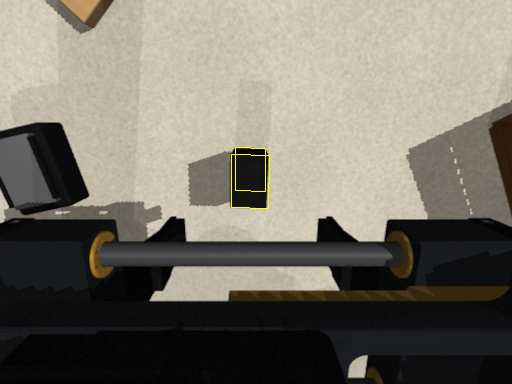

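The model outline lies on the pack (pack spans about (231–269, 148–208)) to within about 1 px. I'll go down, grip and lift.

```bash
sed -i 's/^pt=/if __name__!="__main__": raise SystemExit\npt=/' fit.py
```

Run:
```python
s=open('fit.py').read(); a,b=s.split('if __name__!="__main__": raise SystemExit\n'); open('fitlib.py','w').write(a)
```

>>> advance --offsets '{"sx":[0,0,0,0,0,0,0,0,0],"sy":[-0.0014,0,0,0,0,0,0,0,0],"sz":[0.02,0.03,0.03,0.03,0.03,0.02,0.01,0,0],"rz":[0.005,0,0,0,0,0,0,0,0]}' --jaw 0.087

```text
time: 2.62
position: [0.4814, -0.2373, 0.0526]
tool_rot: [0.987, -0.163, -0.0, -0.0]
ft_force: [1.0, -0.0, 0.4]
grip_width: 0.087
grip_force: 0.0
```

>>> advance --offsets '{"sx":[0,0,0,0,0,0,0,0,0,0],"sy":[0,0,0,0,0,0,0,0,0,0],"sz":[0,0,0,0,0,0,0,0,0,0],"rz":[0,0,0,0,0,0,0,0,0,0]}' --jaw 0.03 --squeeze 50

```text
time: 3.45
position: [0.4812, -0.237, 0.0527]
tool_rot: [0.986, -0.164, -0.0, -0.0]
ft_force: [0.2, 0.9, 1.2]
grip_width: 0.044
grip_force: 50.0
```

>>> advance --offsets '{"sx":[0,0,0,0,0,0,0,0],"sy":[0,0,0,0,0,0,0,0],"sz":[-0.01,-0.02,-0.03,-0.03,-0.03,-0.02,0,0],"rz":[0,0,0,0,0,0,0,0]}'

```text
time: 4.12
position: [0.4813, -0.2373, 0.1933]
tool_rot: [0.986, -0.164, 0.001, 0.001]
ft_force: [-0.9, 0.1, -4.0]
grip_width: 0.0436
grip_force: 50.0
```

Run:
```python
from h import *
need(.462,.250,.19,.352)
snap('side','side2.png'); snap('wrist','wrist2.png')
a=np.hstack([cv2.imread('pics/side2.png')[150:384,100:356],cv2.imread('pics/wrist2.png')[120:354,120:376]])
cv2.imwrite('pics/v2.png',cv2.resize(np.clip(a*1.8,0,255).astype(np.uint8),(800,366)))
```

```text
tool d [-0.1758 -0.4549  0.0026] turn -0.6812 t 4.1167 yaw -0.3292 pos [ 0.4813 -0.2373  0.1933] F [-0.92  0.09 -3.99]
```

View pics/v2.png

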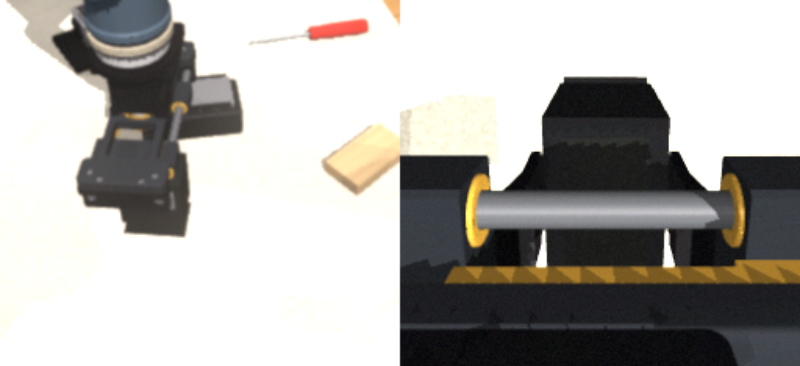

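The pack hangs upright between the pads. In the wrist crop its far top edge is at v≈195 (u 211–291) and its far foot edge at v≈170 (u 226–277). From these I'll work out its offset along tool x.

Run:
```python
from fitlib import *
c=load('wrist2.png'); o=robot.get_obs(); M=R.from_quat(o['tool_rot']).as_matrix(); zb=o['position'][2]-.0526
for v,us,z in((194.9,(210.9,291.5),zb+.08),(169.9,(225.6,276.8),zb)):
    print([(M.T@(at(c,u,v,z)-o['position'])).round(4) for u in us])
# calibration check on the standing pack before the grasp (it was at known table height)
c=load('wrist1.png'); i=cv2.imread('pics/wrist1.png')
for u,v,z in((231,148,0),(267,148,0),(231,208,.08),(269,208,.08),(231,154,.08),(269,154,.08)): print(at(c,u,v,z).round(4))
print(box([.4812,-.237,-.329],.064,.044,0).round(4))
```

```text
[array([ 0.0322, -0.0209, -0.0275]), array([ 0.0321,  0.0218, -0.0275])]
[array([ 0.0311, -0.0205,  0.0525]), array([0.0311, 0.0216, 0.0525])]
[ 0.5192 -0.221   0.    ]
[ 0.5029 -0.2701  0.    ]
[ 0.4572 -0.2052  0.08  ]
[ 0.4427 -0.2488  0.08  ]
[ 0.5186 -0.227   0.08  ]
[ 0.5048 -0.2683  0.08  ]
[[ 0.5186 -0.2265  0.    ]
 [ 0.5044 -0.2682  0.    ]
 [ 0.4438 -0.2475  0.    ]
 [ 0.458  -0.2058  0.    ]]
```

The pack is centred in the tool to within 0.5 mm. I'll carry it towards the bay and stop 80 mm short, so the wrist camera can see the well.

>>> advance --offsets '{"sx":[-0.017,-0.017,-0.017,-0.017,-0.017,-0.017,-0.017,-0.017,-0.017,-0.017,-0.017,-0.017,-0.017,-0.017,0,0,0,0,0,0],"sy":[-0.0289,-0.0289,-0.0289,-0.0289,-0.0289,-0.0289,-0.0289,-0.0289,-0.0289,-0.0289,-0.0289,-0.0289,-0.0289,-0.0289,0,0,0,0,0,0],"sz":[0,0,0,0,0,0,0,0,0,0,0,0,0,0,0,0,0,0,0,0],"rz":[0,0,0,0,0,0,0,0,0,0,0,0,0,0,-0.1135,-0.1135,-0.1135,-0.1135,-0.1135,-0.1135]}'

```text
time: 5.88
position: [0.3852, 0.2223, 0.1906]
tool_rot: [0.984, 0.178, -0.002, 0.0]
ft_force: [-0.2, -0.4, -3.3]
grip_width: 0.0433
grip_force: 50.0
```

>>> advance --offsets '{"sx":[0,0,0,0],"sy":[0,0,0,0],"sz":[0,0,0,0],"rz":[0,0,0,0]}'

```text
time: 6.22
position: [0.3864, 0.2225, 0.192]
tool_rot: [0.985, 0.174, -0.001, 0.0]
ft_force: [-0.6, 0.2, -2.5]
grip_width: 0.0436
grip_force: 50.0
```

Run:
```python
from fitlib import *
need(.462,.250,.19,.352)
c=snap('wrist','wrist3.png')
i=cv2.imread('pics/wrist3.png'); print(proj(c,[[.462,.25,.068]]))
p=proj(c,[[.462,.25,.068]])[0].astype(int)
u0=max(0,min(512-200,p[0]-100));v0=max(0,min(384-150,p[1]-75));print(u0,v0)
z=cv2.resize(i[v0:v0+150,u0:u0+200],(800,600),interpolation=cv2.INTER_CUBIC)
cv2.imwrite('pics/v3.png',np.clip(255*(z/255.)**.55,0,255).astype(np.uint8))
```

```text
tool d [0.0804 0.0001 0.0019] turn -0.0019 t 6.2167 yaw 0.3501 pos [0.3864 0.2225 0.192 ] F [-0.59  0.23 -2.46]
[[251.7496219  109.61737796]]
151 34
```

View pics/v3.png

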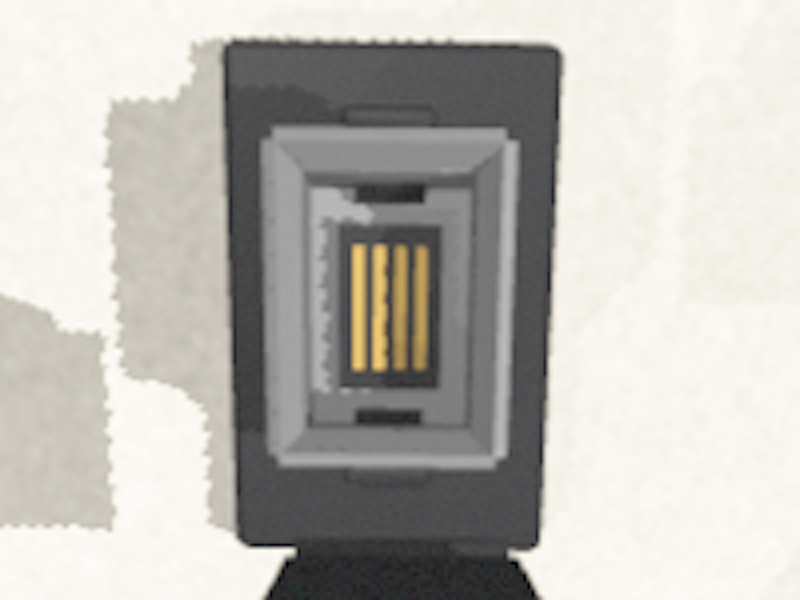

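The wrist crop shows the well clearly (4x scale, origin (151,34)). The outer rim runs from (268,130) to (512,130) at the far end and (277,466) to (500,466) at the near end. The plinth corners are (225,43), (560,46), (540,548) and (240,545), and the contacts are centred at (390,307).

Run:
```python
from fitlib import *
c=load('wrist3.png'); o=robot.get_obs(); M=R.from_quat(o['tool_rot']).as_matrix()
def q(name,pts,z):
    P=np.array([at(c,151+(x+.5)/4-.5,34+(y+.5)/4-.5,z) for x,y in pts]); m=P.mean(0)
    e=(P[0]+P[1]-P[2]-P[3])/2 if len(P)==4 else np.zeros(3)
    f=(P[0]+P[3]-P[1]-P[2])/2 if len(P)==4 else e
    print(name,m.round(4),'len',np.hypot(*e[:2]).round(4),np.hypot(*f[:2]).round(4),'yaw',np.arctan2(e[1],e[0]).round(3),'yaw_y',np.arctan2(-f[0],f[1]).round(3),'tool',(M.T@(m-o['position'])).round(4))
q('rim',[(265,130),(514,130),(502,466),(276,466)],.068)
q('plinth',[(225,43),(560,46),(540,548),(240,545)],.016)
q('contacts',[(350,243),(430,243),(430,372),(350,372)],.0325)
q('clips',[(390,192),(390,416)],.039)
q('wellmouth',[(304,175),(477,172),(472,430),(308,430)],.060)
```

```text
rim [0.4605 0.2536 0.068 ] len 0.0826 0.0611 yaw 0.345 yaw_y 0.35 tool [ 0.0803 -0.0038  0.1241]
plinth [0.4607 0.2537 0.016 ] len 0.146 0.0965 yaw 0.342 yaw_y 0.341 tool [ 0.0805 -0.0038  0.1761]
contacts [0.4606 0.2539 0.0325] len 0.0358 0.0232 yaw 0.347 yaw_y 0.35 tool [ 0.0805 -0.004   0.1596]
clips [0.4608 0.2539 0.039 ] len 0.0 0.0 yaw 0.0 yaw_y -0.0 tool [ 0.0807 -0.0039  0.1531]
wellmouth [0.4606 0.2535 0.06  ] len 0.0649 0.0446 yaw 0.345 yaw_y 0.358 tool [ 0.0803 -0.0036  0.1321]
```

Rim, plinth, contacts and clips all agree: (0.4606, 0.2537), yaw 0.346, with sizes as specified. I'll move over the well.

>>> advance --offsets '{"sx":[0.02,0.03,0.0205,0.01,0,0,0,0,0,0,0],"sy":[-0.001,-0.0015,-0.001,-0.0005,0,0,0,0,0,0,0],"sz":[0,0,0,0,0.02,0.02,0.014,0,0,0,0],"rz":[0.004,0,0,0,0,0,0,0,0,0,0]}'

```text
time: 7.18
position: [0.4617, 0.2542, 0.1397]
tool_rot: [0.985, 0.173, 0.001, -0.0]
ft_force: [0.7, 0.3, -3.7]
grip_width: 0.0438
grip_force: 50.0
```

Run:
```python
from fitlib import *
need(.4606,.2537,.1206,.346)
c=snap('side','side4.png');z=cv2.imread('pics/side4.png')[110:230,90:250]
c2=snap('top','top4.png');y=cv2.imread('pics/top4.png')[210:300,90:210]
f=lambda a:np.clip(255*(cv2.resize(a,(400,300),interpolation=cv2.INTER_CUBIC)/255.)**.55,0,255).astype(np.uint8)
cv2.imwrite('pics/v4.png',np.hstack([f(z),f(y)]))
```

```text
tool d [-0.0013  0.      0.0191] turn 0.0017 t 7.1833 yaw 0.3477 pos [0.4617 0.2542 0.1397] F [ 0.71  0.29 -3.72]
```

View pics/v4.png

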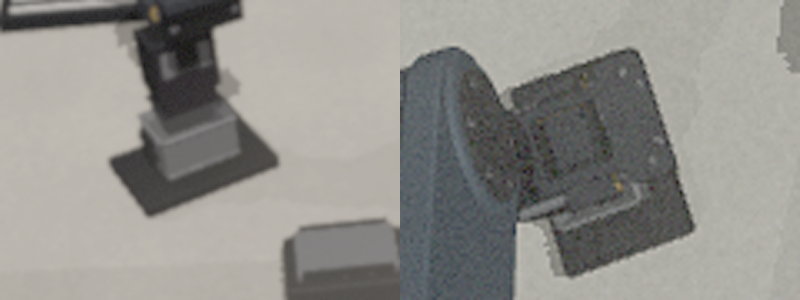

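In the side view the pack is above the bay mouth, lined up with the rim. I'll lower it into the mouth.

>>> advance --offsets '{"sx":[-0.001,0,0,0,0,0,0,0],"sy":[0,0,0,0,0,0,0,0],"sz":[0.006,0.006,0.005,0.004,0.003,0.003,0,0],"rz":[0.0015,0,0,0,0,0,0,0]}'

```text
time: 7.95
position: [0.4601, 0.2536, 0.1113]
tool_rot: [0.985, 0.172, -0.0, 0.0]
ft_force: [0.4, -0.0, -3.4]
grip_width: 0.0436
grip_force: 50.0
```

>>> advance --offsets '{"sx":[0,0,0,0,0],"sy":[0,0,0,0,0],"sz":[0.003,0.003,0.003,0,0],"rz":[0,0,0,0,0]}'

```text
time: 8.37
position: [0.46, 0.2536, 0.1023]
tool_rot: [0.985, 0.172, -0.0, 0.0]
ft_force: [-0.6, -0.4, -3.8]
grip_width: 0.0437
grip_force: 50.0
```

The pack is in the mouth and sliding freely. I'll go on down to the clip slopes.

>>> advance --offsets '{"sx":[0,0,0,0,0,0],"sy":[0,0,0,0,0,0],"sz":[0.003,0.003,0.002,0.001,0,0],"rz":[0,0,0,0,0,0]}'

```text
time: 8.87
position: [0.46, 0.2536, 0.0934]
tool_rot: [0.985, 0.172, -0.0, 0.0]
ft_force: [0.6, 0.2, -3.3]
grip_width: 0.0439
grip_force: 50.0
```

>>> advance --offsets '{"sx":[0,0,0,0],"sy":[0,0,0,0],"sz":[0.001,0.001,0,0],"rz":[0,0,0,0]}'

```text
time: 9.2
position: [0.4601, 0.2536, 0.0915]
tool_rot: [0.985, 0.172, -0.0, 0.0]
ft_force: [0.7, 0.1, -3.0]
grip_width: 0.0434
grip_force: 50.0
```

>>> advance --offsets '{"sx":[0,0,0,0],"sy":[0,0,0,0],"sz":[0.001,0.001,0,0],"rz":[0,0,0,0]}'

```text
time: 9.53
position: [0.4606, 0.2537, 0.0897]
tool_rot: [0.985, 0.172, 0.0, -0.0]
ft_force: [1.3, -0.2, -2.5]
grip_width: 0.0439
grip_force: 50.0
```

>>> advance --offsets '{"sx":[0,0,0,0],"sy":[0,0,0,0],"sz":[0.001,0.001,0,0],"rz":[0,0,0,0]}'

```text
time: 9.87
position: [0.4603, 0.2537, 0.0877]
tool_rot: [0.985, 0.172, 0.0, -0.0]
ft_force: [0.7, -0.1, -0.6]
grip_width: 0.0434
grip_force: 50.0
```

>>> advance --offsets '{"sx":[0,0,0],"sy":[0,0,0],"sz":[0.001,0,0],"rz":[0,0,0]}'

```text
time: 10.12
position: [0.4603, 0.2536, 0.0867]
tool_rot: [0.985, 0.172, 0.0, -0.0]
ft_force: [1.0, -0.5, 1.1]
grip_width: 0.0438
grip_force: 50.0
```

>>> advance --offsets '{"sx":[0,0,0],"sy":[0,0,0],"sz":[0.001,0,0],"rz":[0,0,0]}'

```text
time: 10.37
position: [0.4603, 0.2537, 0.0856]
tool_rot: [0.985, 0.172, 0.0, -0.0]
ft_force: [-0.2, 0.9, 1.3]
grip_width: 0.0437
grip_force: 50.0
```

>>> advance --offsets '{"sx":[0,0,0],"sy":[0,0,0],"sz":[0.001,0,0],"rz":[0,0,0]}'

```text
time: 10.62
position: [0.4602, 0.2536, 0.0846]
tool_rot: [0.985, 0.172, 0.0, -0.0]
ft_force: [0.0, 0.0, 1.5]
grip_width: 0.0436
grip_force: 50.0
```

>>> advance --offsets '{"sx":[0,0,0],"sy":[0,0,0],"sz":[0.001,0,0],"rz":[0,0,0]}'

```text
time: 10.87
position: [0.4603, 0.2536, 0.0836]
tool_rot: [0.985, 0.172, 0.0, -0.0]
ft_force: [0.5, -0.5, 3.0]
grip_width: 0.0436
grip_force: 50.0
```

>>> advance --offsets '{"sx":[0,0,0],"sy":[0,0,0],"sz":[0.001,0,0],"rz":[0,0,0]}'

```text
time: 11.12
position: [0.4602, 0.2537, 0.0826]
tool_rot: [0.985, 0.172, 0.0, -0.0]
ft_force: [-0.2, 0.1, 3.4]
grip_width: 0.0439
grip_force: 50.0
```

>>> advance --offsets '{"sx":[0,0,0],"sy":[0,0,0],"sz":[0.001,0,0],"rz":[0,0,0]}'

```text
time: 11.37
position: [0.4602, 0.2536, 0.0816]
tool_rot: [0.985, 0.172, 0.0, -0.0]
ft_force: [1.2, 0.0, 4.0]
grip_width: 0.0436
grip_force: 50.0
```

>>> advance --offsets '{"sx":[0,0,0],"sy":[0,0,0],"sz":[0.001,0,0],"rz":[0,0,0]}'

```text
time: 11.62
position: [0.4603, 0.2537, 0.0807]
tool_rot: [0.985, 0.172, 0.0, -0.0]
ft_force: [0.7, -0.2, 5.4]
grip_width: 0.0439
grip_force: 50.0
```

>>> advance --offsets '{"sx":[0,0,0],"sy":[0,0,0],"sz":[0.001,0,0],"rz":[0,0,0]}'

```text
time: 11.87
position: [0.4603, 0.2537, 0.0799]
tool_rot: [0.985, 0.172, 0.0, -0.0]
ft_force: [0.7, 0.5, 6.9]
grip_width: 0.0436
grip_force: 50.0
```

>>> advance --offsets '{"sx":[0,0,0],"sy":[0,0,0],"sz":[0.001,0,0],"rz":[0,0,0]}'

```text
time: 12.12
position: [0.4603, 0.2537, 0.0791]
tool_rot: [0.985, 0.172, 0.0, -0.0]
ft_force: [-0.5, -0.7, 8.6]
grip_width: 0.0434
grip_force: 50.0
```

>>> advance --offsets '{"sx":[0,0,0],"sy":[0,0,0],"sz":[0.001,0,0],"rz":[0,0,0]}'

```text
time: 12.37
position: [0.4602, 0.2536, 0.0775]
tool_rot: [0.985, 0.172, 0.0, -0.0]
ft_force: [1.0, 1.0, 2.5]
grip_width: 0.0438
grip_force: 50.0
```

The force dropped from about 12 N to 6 N while the tool moved 1.6 mm, so the clips have snapped. I'll stop pressing, hold briefly, ease off, and then let go.

>>> advance --offsets '{"sx":[0,0,0,0],"sy":[0,0,0,0],"sz":[0,0,0,0],"rz":[0,0,0,0]}'

```text
time: 12.7
position: [0.4602, 0.2536, 0.0774]
tool_rot: [0.985, 0.172, 0.0, -0.0]
ft_force: [1.4, -0.1, 2.4]
grip_width: 0.0434
grip_force: 50.0
```

>>> advance --offsets '{"sx":[0,0,0,0],"sy":[0,0,0,0],"sz":[-0.001,-0.001,0,0],"rz":[0,0,0,0]}'

```text
time: 13.03
position: [0.4602, 0.2536, 0.0795]
tool_rot: [0.985, 0.172, 0.0, -0.0]
ft_force: [1.8, -0.1, -1.3]
grip_width: 0.0435
grip_force: 50.0
```

>>> advance --offsets '{"sx":[0,0,0,0,0,0,0,0],"sy":[0,0,0,0,0,0,0,0],"sz":[0,0,0,0,0,0,0,0],"rz":[0,0,0,0,0,0,0,0]}' --jaw 0.085

```text
time: 13.7
position: [0.46, 0.2536, 0.0796]
tool_rot: [0.985, 0.172, -0.0, 0.0]
ft_force: [-0.7, 0.1, -0.1]
grip_width: 0.0829
grip_force: 0.0
```

>>> advance --offsets '{"sx":[0,0,0,0,0,0,-0.02,-0.03,-0.02,0,0,0],"sy":[0,0,0,0,0,0,0,0,0,0,0,0],"sz":[-0.01,-0.02,-0.03,-0.03,-0.03,-0.01,0,0,0,0,0,0],"rz":[0,0,0,0,0,0,0,0,0,0,0,0]}'

```text
time: 14.7
position: [0.3953, 0.2301, 0.2099]
tool_rot: [0.985, 0.172, 0.001, -0.0]
ft_force: [-0.1, 0.3, -0.1]
grip_width: 0.0851
grip_force: 0.0
```

Run:
```python
from fitlib import *
o=robot.get_obs(); print(o['position'],o['grip_width'])
c=snap('wrist','wrist5.png');s=snap('side','side5.png')
i=cv2.imread('pics/wrist5.png');j=cv2.imread('pics/side5.png')
b=[.4605,.2537,.346]
p=proj(c,[[.4605,.2537,.1085]])[0].astype(int);print(p)
u0=max(0,min(352,p[0]-80));v0=max(0,min(264,p[1]-60));print(u0,v0)
f=lambda a:np.clip(255*(cv2.resize(a,(400,300),interpolation=cv2.INTER_CUBIC)/255.)**.5,0,255).astype(np.uint8)
w=i.copy()
cv2.imwrite('pics/v5.png',np.vstack([np.hstack([f(i[v0:v0+120,u0:u0+160]),f(j[110:200,110:230])])]))
for z in(.1085,.1115): print(z,'wrist',proj(c,box(b,.064,.044,z)).round(1).tolist(),'side',proj(s,box(b,.064,.044,z)).round(1).tolist())
```

```text
[0.39529228 0.230114   0.20991988] 0.08507603813753202
[251 121]
171 61
0.1085 wrist [[227.9, 85.6], [275.3, 85.6], [273.8, 154.6], [229.4, 154.6]] side [[169.1, 133.2], [177.1, 141.5], [152.9, 150.2], [145.3, 141.6]]
0.1115 wrist [[227.7, 85.2], [275.6, 85.2], [274.0, 155.0], [229.2, 155.0]] side [[168.9, 132.2], [176.9, 140.5], [152.7, 149.2], [145.1, 140.6]]
```

View pics/v5.png

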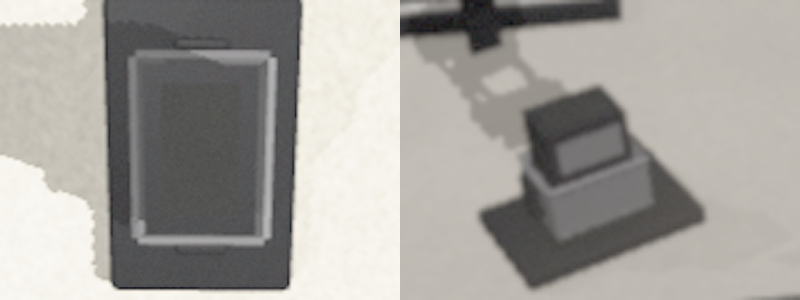

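The side crop shows the pack deep in the bay, with top corners at about (170,136.4), (177,146.6) and (147.5,143.6). The wrist crop shows it centred and square in the rim. The side camera has a bias, so I'll check the pack's height with that bias taken out using the rim fit.

Run:
```python
from fitlib import *
ob=np.array([(170,136.4),(176.9,146.6),(147.5,143.6)])
rim=np.array([(145.75,155.75),(173.75,145.75),(185,156.25),(156.25,167.5)])
b=[.4606,.2537,.346]
r=proj(S,box(b,.0826,.0611,.068)); bias=(rim.mean(0)-r.mean(0)); print('bias',bias)
for z in(.1085,.1125,.1165):
    q=proj(S,box(b,.064,.044,z))[[0,1,3]]+bias; print(z,(ob-q).mean(0).round(2))
```

```text
bias [1.83086909 1.13736652]
0.1085 [-0.89  2.29]
0.1125 [-0.67  3.65]
0.1165 [-0.44  5.01]
```

The pack sits no higher than home, and the force record shows the snap with the pack dropping about 4.5 mm relative to the bay. I'm handing in.

```bash
python3 -c "
from rig import robot
print(robot.hand_in())"
```

```text
the job is handed in; nothing more can be done
None
```

The slim pack is in the charger's well and clipped home: I felt the click at about 12 N and stopped pressing there, then let go and backed off. I didn't touch the big pack, screwdriver or offcut; I've handed the job in at about 15 s, but no verdict came back.

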